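# Park the bench caddy against its stop

## Robot

A 7-joint arm with a two-finger parallel gripper is mounted at the origin on the work surface. World frame = base frame: x ahead of the robot, y to its left, z up, the work surface at z = 0. Lengths are in m, angles in rad, forces in N, time in s.
With the tool pointing down it reaches from about 0.4 to 0.85 m from the base axis. Payload 10.4 kg.
Tool frame: the origin (TCP) lies between the finger pads; the fingertips stand 22 mm ahead of it and the grasp point (between the pads) lies 3 mm ahead of it; z points along the fingers, y is the line along which they close (so a half turn about z gives the same grasp; the last joint's range is limited). The gripper opens to 85 mm and grips with 20 to 120 N. Pads are 22 mm wide; open, the fingers measure 114 mm over their backs; the gripper's body (76 mm by 85 mm) begins 54 mm behind the grasp point. The pads swing forward as they close: fully open they stand 13 mm farther back than shut.
Start: joints at [1.16, 0.332, -0.065, 1.46, 0.022, 1.35, -0.088], TCP at [0.236, -0.579, 0.253] pointing down, gripper open.
Joint ranges: [-2.6, 2.6], [-0.5, 2.12], [-1.47, 1.34], [0.16, 2.42], [-1.27, 4.41], [0.06, 2.06], [-2.6, 2.6]. Speed limits (rad/s): [2.22, 2.22, 2.79, 2.79, 3.14, 3.14, 3.14].

## Interface

Orientations are given as a unit quaternion [x, y, z, w].
In Python, from workcell import manip, camera, ticket, boxes_of, outline_of gives the robot as it stands.
- The arm moves only by the tool carry_out, never from a script. Its argument "deltas" is a list of rows, each a list of 5 numbers: the shift along the tool's x, y, z as a fraction of full scale, then the turn about the tool's z as a fraction of full scale, then the opening, from -1 (shut) to 1 (fully open), so that 0 is half open. In form: [[tx, ty, tz, spin, gripper], ...]. A call has 1 to 20 rows; each row is the pose to reach, as a shift and turn from the pose commanded when the call began, along the tool's axes at that moment; what a row does not reach only later rows make up. Full scale, the value 1, is 150 mm for a shift and 30 degrees for a turn. A row lasts 1/8 s, in which the tool goes at most 62.5 mm and 10.7 degrees, less where a joint would pass 70% of its speed; a pose out of reach is approached as far as the arm can. A call with a number of a shift or a turn outside -1 to 1 is refused whole. A call with a gripper value outside its range is refused whole. The fingers move at their own pace and stop on an object; "force" is the grip in N (left out, the last holds). Time passes only in rows, so rows that repeat a pose let the fingers close. It gives the time, the measured TCP pose, the force, the opening and the grip force at its end, in the units of the state.
- manip.get_obs(): the state, without advancing time (a new reading comes with each control period).
- camera(name): name is "scene" or "side" or "wrist"; returns a dict with "img" (480x640x3 uint8, red, green, blue), "depth" (480x640 float32, m along the optical axis (not along the pixel's ray), 0 where there is no reading), "vertical_fov" (degrees; the focal length in pixels is half the picture's height over the tangent of half this angle, whatever the lens; pixels are square), "cx", "cy" (the principal point, pixels), "R" (3x3) and "t" (3): a world point X has camera coordinates R X + t. Camera axes: x right, y down, z forward; pixel columns grow to the right and rows downward; lengths in m; the calibration is good to about 2 mm. A picture is of the moment at which its call begins.
- ticket.hand_in(): hands the job in; it is judged then, once.
Trained networks look in a picture, given as the dict that the camera call returned (one of the last four; its "shot" number tells which), for a name from the list of things; names that differ only in an ending like _2 or _b are one class to them, and where a whole thing is asked for, a point or a joint stands for the part that bears it (a point fixed in the world has none). Each returns a list of dicts, best first, with "conf" (0 to 1); they miss things now and then, are a little off and sometimes report something else, mostly with a low value. They report only what shows in the picture. A call takes as long as a camera call. They do not tell look-alikes from the thing itself.
- boxes_of(query, picture): "position" ([x, y, z] in m, in world coordinates, good to about 4 mm: the middle of the surface that is visible of it).
- outline_of(query, picture): "region" (480x640 bool, what is visible of it).
The state is a dict: "clock": time; "joint_pos": joint angles; "joint_velocities": joint speeds; "tau": joint torques, N m; "position": TCP position; "ee_rot": TCP orientation; "ft_force": force on the tool from outside, world axes, zero at the start; "torque": the same for the moment, N m; "grip_width": opening from 0.0 (shut) to 1.0 (fully open); "grasp_force": force on a finger pad.
Only numpy, scipy, OpenCV 4.12 (cv2) and the standard library are available. Lean on these libraries where they do the work, as an engineer would, in place of code of your own. Each camera call takes 0.05 s, during which the arm holds its last target. There are 200 camera calls.

## Task

Push the wheeled tool caddy forward until its two rear swivel castors trail straight behind, then steer it nose-first between the two tape strips and seat its nose gently but firmly and squarely against the stop's two rubber-tipped screws, with the castors still trailing. Then press the parking-brake knob down until its foot bears firmly on the bench, and leave the caddy parked. Do not ram the stop, stamp on the brake, lift or tip the caddy, spill the glue bottle out of it or disturb the other things on the bench.

Things in the scene. Friction and masses are not known exactly. Their poses are not given: they have to be found in the camera images.
- caddy: Wheeled tool caddy, about 0.9 kg: plywood tray 200 (x, its length) x 130 mm, rim 72 mm high. Origin: on the bench below the tray's middle; x forward, y to its left, z up. Two fixed wheels in front (axle at x = +68 mm) roll only along x, so it turns about the axle's middle; two swivel castors behind, on a beam 196 mm wide at x = -72 mm. In the tray: punch block at the front right, top of the punches 130 mm high.
- caddy_handle (a point): Middle of the caddy's push handle: a steel hoop behind the tray, its top bar 10 mm thick, level, along the caddy's y, free for 96 mm. This point is on the bar's axis, at x = -115 mm of the caddy and 130 mm above the bench; nothing within 60 mm ahead of it stands above 100 mm.
- nose_left (a point): Left end of the nose buffer's front face (rubber strip 130 mm wide, 40 to 60 mm above the bench): x = +106, y = +60, z = 50 mm of the caddy.
- nose_right (a point): Right end of the nose buffer's front face: x = +106, y = -60, z = 50 mm of the caddy.
- bay: Parking bay fixed to the bench: dark wooden stop 190 mm wide, 34 thick, 70 high, two black tapes in front, inner edges 80 mm either side of its centre line. Origin: on the bench, middle of the stop's front face; x = into the stop, y left. Two rubber-tipped screws (y = +-45, 50 mm high) stand out 4 to 20 mm, alike, set anew, not measured: feel for them, below 15 mm/s. Bear on them with about 5 N; 15 N is ramming.
- castor_left (a joint): Swivel angle of the left rear castor, rad: 0 = its wheel trails straight behind the pivot (caddy rolling forward), positive = counter-clockwise from above; turns freely all round, pi = wheel ahead of the pivot. Pivot at x = -72, y = +90 mm of the caddy, trail 15 mm, wheel 30 mm across; some 60 mm of forward roll brings it round from any start.
- castor_right (a joint): Swivel angle of the right rear castor (pivot at x = -72, y = -90 mm of the caddy), as for the left one.
- brake_top (a point): Top centre of the parking-brake knob, a black mushroom 32 mm across on a steel rod through the tray, on the caddy's centre line at x = -30 mm, 98 mm above the bench when up.
- brake (a joint): How far the brake knob is pushed down, m: 0 = up, 0.020 = hard end stop. It moves stiffly (about 6 N) and stays where it is left. After 12 mm its spring-loaded rubber foot meets the bench and every further mm adds 1.5 N to what it bears and to the push: about 10 N down on the knob (near 0.0145) sets it well; more than 25 N is too much.
- glue: White glue bottle with a black nozzle, 50 mm across, 106 mm high, loose, standing in the front left of the tray. Origin: centre of its underside (46 mm above the bench).
- bench: The wooden bench top; its upper face is at height 0.
- mallet: Hammer lying at the far right of the bench; leave it alone. Origin: centre of its underside.
- dye_jar: Amber jar with a black lid, 52 mm across, 70 mm high, standing beyond the stop; leave it alone. Origin: centre of its underside.
- conditioner: White bottle, 56 mm across, 120 mm high, standing beyond the stop; leave it alone. Origin: centre of its underside.
- water_bowl: White bowl, 100 mm across, 45 mm high, near right; leave it alone. Origin: centre of its underside.
- ruler: Steel ruler 300 x 28 x 4 mm lying at the far side; leave it alone. Origin: centre of its underside.
- awl: Awl with a handle lying at the far left; leave it alone. Origin: on its underside.
- spool: Wooden thread spool, 44 mm across, 52 mm high, standing on the right; leave it alone. Origin: centre of its underside.
- beeswax: Block of beeswax 60 x 40 x 18 mm, near left; leave it alone. Origin: centre of its underside.
Not all that is in view belongs to the job. What is shaped like the glue but green, turquoise or yellow is not meant.

How it is judged:
By the outcome, as a careful person would: the job done as asked, in the order asked, and still so for the second after the job is handed in, with the robot touching nothing.
It also fails if it takes over 72 s, if anything falls off the work surface, if the arm or the gripper's body presses on something with over 40 N, if the wrist force passes 120 N, or if a joint passes its speed limit or range.

## Working session

There is one attempt and no reset: what is moved stays moved. The work goes in short steps, Python scripts to look and compute and a tool call to move; the robot and the scene stay as the last step left them, time stands still between calls to the robot, and variables do not carry over. Pictures are saved under pics/ and viewed, at most 10 in all, crops included, and the job is handed in when it is done.

Besides the shell and the picture viewer there is one more tool, called after "Request:" as a command line: name --pt "numbers of a row" for each row, then --argument value for the rest. carry_out: Moves the arm, as the interface text tells. Its arguments: {"type":"object","properties":{"deltas":{"type":"array","items":{"type":"array","items":{"type":"number"}}},"force":{"type":"number"}},"required":["deltas"]}

```bash
mkdir -p pics
cat > h.py <<'E'
import numpy as np, cv2
from workcell import manip, camera, ticket, boxes_of, outline_of
def cloud(p):
    f=240/np.tan(np.radians(p["vertical_fov"])/2)
    v,u=np.mgrid[:480,:640]; d=p["depth"]
    c=np.stack([(u-p["cx"])/f*d,(v-p["cy"])/f*d,d],-1)
    w=(c-np.array(p["t"]))@np.array(p["R"]); w[d==0]=np.nan
    return w
def proj(p,X):
    f=240/np.tan(np.radians(p["vertical_fov"])/2)
    c=np.array(p["R"])@np.array(X)+np.array(p["t"]); return c[0]/c[2]*f+p["cx"],c[1]/c[2]*f+p["cy"]
def save(p,n): cv2.imwrite("pics/"+n,cv2.cvtColor(p["img"],cv2.COLOR_RGB2BGR))
E
python3 - <<'E'
from h import *
np.set_printoptions(precision=4,suppress=True)
for n in ["scene","side"]:
    p=camera(n); save(p,n+"0.png"); print(n,"cam",-np.array(p["R"]).T@p["t"])
    for q in ["caddy","caddy_handle","nose_left","nose_right","bay","castor_left","castor_right","brake_top","glue"]:
        print(q,[(np.round(b["position"],3).tolist(),round(b["conf"],2)) for b in boxes_of(q,p)[:3]])
o=manip.get_obs(); print(o)
E
```

```text
scene cam [ 1.5455 -0.9244  0.9724]
caddy [([0.574, -0.216, 0.058], 0.57)]
caddy_handle [([0.57, -0.218, 0.053], 0.76)]
nose_left []
nose_right [([0.575, -0.214, 0.055], 0.76), ([0.697, -0.263, 0.002], 0.61)]
bay [([0.548, 0.264, 0.036], 0.81)]
castor_left [([0.475, 0.435, 0.041], 0.59)]
castor_right [([0.646, -0.28, 0.03], 0.57)]
brake_top []
glue [([0.531, -0.141, 0.103], 0.83), ([0.396, -0.042, 0.058], 0.59), ([0.592, -0.4, 0.049], 0.59)]
side cam [0.5155 0.8113 0.8883]
caddy [([0.561, -0.205, 0.063], 0.97)]
caddy_handle [([0.56, -0.211, 0.063], 0.8), ([0.765, 0.022, 0.006], 0.43), ([0.469, -0.477, 0.034], 0.39)]
nose_left [([0.56, -0.215, 0.06], 0.8), ([0.469, -0.478, 0.034], 0.63), ([0.76, -0.264, 0.019], 0.49)]
nose_right [([0.557, -0.212, 0.064], 0.66)]
bay [([0.531, 0.29, 0.052], 0.91)]
castor_left [([0.467, -0.255, 0.022], 0.56), ([0.562, -0.213, 0.06], 0.56), ([0.518, -0.11, 0.106], 0.46)]
castor_right [([0.332, 0.29, 0.016], 0.51)]
brake_top [([0.547, -0.215, 0.097], 0.5)]
glue [([0.387, -0.015, 0.052], 0.92), ([0.52, -0.112, 0.105], 0.65), ([0.582, -0.369, 0.052], 0.6)]
{'clock': 1.0, 'joint_pos': array([ 1.1604,  0.3322, -0.0647,  1.4601,  0.0216,  1.3499, -0.0885]), 'joint_velocities': array([-0.0004,  0.0022,  0.0002,  0.    , -0.0007,  0.    , -0.0013]), 'tau': array([ -0.0003, -62.5242,   0.0486, -39.1829,   0.0163,   0.0016,
        -0.    ]), 'position': array([ 0.2364, -0.5786,  0.2533]), 'ee_rot': array([0.9813, 0.1927, 0.    , 0.    ]), 'ft_force': array([0.3567, 0.3108, 0.0482]), 'torque': array([-0.0179, -0.0108, -0.0384]), 'grasp_force': 0.0, 'grip_width': 0.9995227433212102}
```

View pics/scene0.png

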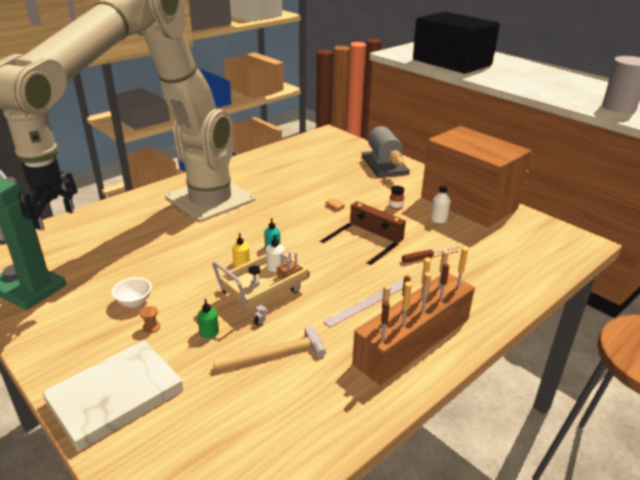

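View pics/side0.png

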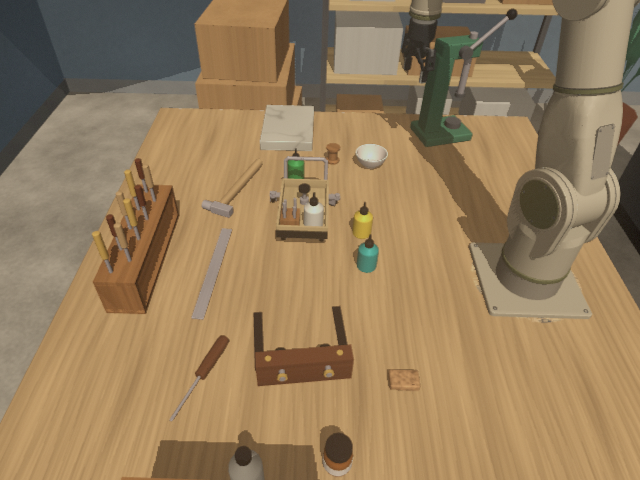

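The side view shows the caddy at about (305,205) px, facing the camera. The bay tapes are at (258,335) and (340,330), with the stop at (304,362). Yellow and turquoise bottles stand at (363,222) and (368,255), and a green one behind at (296,165). Next I'll fit the poses.

```bash
cat > fit.py <<'E'
from h import *
np.set_printoptions(precision=4,suppress=True)
def rect(P):
    r=cv2.minAreaRect((P[:,:2]*1000).astype(np.float32)); return r
def caddy(p,c=(0.56,-0.21),zl=(0.066,0.078),hz=(0.122,0.14)):
    w=cloud(p); X=w.reshape(-1,3); X=X[~np.isnan(X[:,0])]
    near=(np.hypot(X[:,0]-c[0],X[:,1]-c[1])<0.2)
    return X[near]
E
python3 - <<'E'
from fit import *
for n in ["side","scene"]:
    p=camera(n); w=cloud(p); 
    m=outline_of("caddy",p)[0]["region"]; P=w[m]; P=P[~np.isnan(P[:,0])]
    print(n,"hist",np.histogram(P[:,2],np.arange(0,0.16,0.01))[0])
    R=P[(P[:,2]>0.067)&(P[:,2]<0.077)]; print("rim",rect(R), len(R))
    H=P[(P[:,2]>0.122)&(P[:,2]<0.142)&(P[:,1]<-0.27)]; print("handle",rect(H) if len(H) else 0,len(H),H[:,0].min(),H[:,0].max(),H.mean(0))
    b=outline_of("bay",p)[0]["region"]; P=w[b]; P=P[~np.isnan(P[:,0])]
    T=P[(P[:,2]>0.064)&(P[:,2]<0.076)]; print("stop",rect(T),len(T))
    # tapes: dark pixels on bench near
    d=(p["img"].max(-1)<70)&(abs(w[...,2])<0.008)&(abs(w[...,0]-0.54)<0.15)&(w[...,1]>0.08)&(w[...,1]<0.27)
    nlab,L,s,_=cv2.connectedComponentsWithStats(d.astype(np.uint8))
    for i in range(1,nlab):
        if s[i,4]>40: print("tape",rect(w[L==i]),s[i,4])
    im=cv2.resize(p["img"][130:300,200:420] if n=="side" else p["img"][200:370,180:400],None,fx=3,fy=3,interpolation=cv2.INTER_CUBIC)
    cv2.imwrite(f"pics/{n}1.png",im[...,::-1])
    for q in ["glue","dye_jar","conditioner"]:
        print(q,[(np.round(x["position"],3).tolist(),round(x["conf"],2)) for x in boxes_of(q,p)[:4]])
E
```

```text
side hist [ 40  58  29  92 852 356 427 550 134 142  59  64  76 110   0]
rim ((549.8657836914062, -190.05767822265625), (211.84483337402344, 130.0963134765625), 89.48486328125) 607
handle ((549.0153198242188, -301.3880615234375), (15.235504150390625, 117.68386840820312), 89.25363159179688) 166 0.49023094347257357 0.6078650370847607 [ 0.548  -0.3003  0.1315]
stop ((530.9854736328125, 280.88726806640625), (190.5016326904297, 38.02241516113281), 7.774913787841797) 1646
tape ((632.3770751953125, 209.9392852783203), (14.923053741455078, 37.66147994995117), 9.518174171447754) 59
glue [([0.39, -0.016, 0.054], 0.97), ([0.58, -0.368, 0.049], 0.85), ([0.52, -0.112, 0.105], 0.58), ([0.397, -0.135, 0.05], 0.58)]
dye_jar []
conditioner [([0.614, 0.501, 0.095], 0.91)]
scene hist [ 47  75  72 185 999 434 544 403  98 152  61  54  58  97   0]
rim ((552.0225830078125, -194.3240509033203), (213.4741973876953, 137.4630889892578), 88.60028839111328) 518
handle ((552.14208984375, -305.7552185058594), (13.66684627532959, 116.6830062866211), 89.83670806884766) 145 0.49379320278392547 0.6104765314379962 [ 0.5581 -0.3069  0.131 ]
stop ((533.7916870117188, 277.8728942871094), (196.14642333984375, 46.4092903137207), 6.875922679901123) 391
tape ((455.9463195800781, 182.13272094726562), (18.326486587524414, 144.8996124267578), 8.022765159606934) 60
tape ((633.2600708007812, 201.704833984375), (15.587843894958496, 138.98146057128906), 9.402088165283203) 88
glue [([0.531, -0.14, 0.104], 0.96), ([0.597, -0.396, 0.054], 0.76), ([0.407, -0.162, 0.055], 0.58)]
dye_jar [([0.475, 0.436, 0.043], 0.56)]
conditioner [([0.632, 0.474, 0.062], 0.96)]
```

View pics/side1.png

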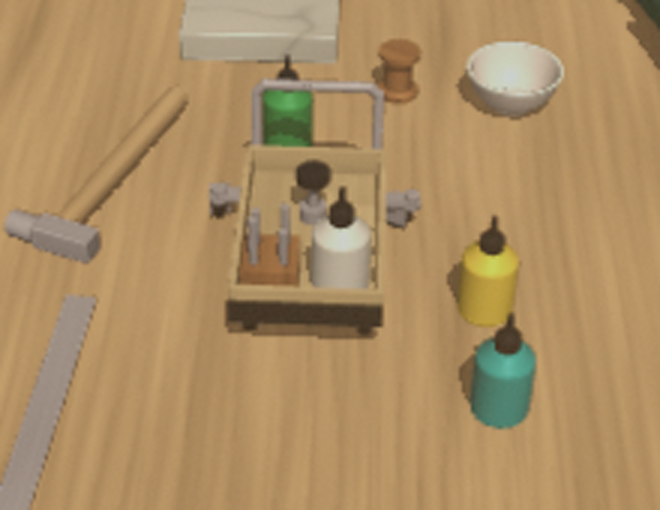

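The caddy origin is about (0.550,-0.189) with heading 89.3°. The stop front is at (0.535,0.2625) with heading about 98°, and the tape midline agrees with that. The handle is at (0.550,-0.304), and I'll go above it now.

Request:
carry_out --pt "0.2 -0.07 0 0.2 1" --pt "0.45 -0.15 0 0.45 0.5" --pt "0.7 -0.23 0 0.7 0" --pt "0.9 -0.3 0 0.763 0" --pt "1 -0.333 0 0.763 0" --pt "1 -0.333 0 0.763 0"

```text
clock: 2.35
position: [0.3568, -0.4754, 0.2534]
ee_rot: [1.0, -0.005, 0.0, 0.0]
ft_force: [-0.3, -0.2, 0.2]
grip_width: 0.501
grasp_force: 0.0
```

Request:
carry_out --pt "0.2 -0.2 0 0 0" --pt "0.5 -0.5 0 0 0" --pt "0.8 -0.75 0 0 0" --pt "0.9 -0.8 0 0 0" --pt "0.9 -0.8 0 0 0"

```text
clock: 2.98
position: [0.4925, -0.3581, 0.253]
ee_rot: [1.0, -0.006, -0.0, 0.0]
ft_force: [-0.8, -0.6, -0.9]
grip_width: 0.498
grasp_force: 0.0
```

Request:
carry_out --pt "0.2 -0.18 0 0 0" --pt "0.383 -0.36 0 0 0" --pt "0.383 -0.36 0.1 0 0" --pt "0.383 -0.36 0.1 0 0"

```text
clock: 3.48
position: [0.5484, -0.3065, 0.2368]
ee_rot: [1.0, -0.007, -0.002, 0.0]
ft_force: [-0.2, -0.2, 0.1]
grip_width: 0.501
grasp_force: 0.0
```

Run:
```python
from fit import *
p=camera("wrist"); save(p,"w1.png"); w=cloud(p); X=w.reshape(-1,3); X=X[~np.isnan(X[:,0])]
H=X[(X[:,2]>0.12)&(X[:,2]<0.145)&(abs(X[:,1]+0.304)<0.03)&(abs(X[:,0]-0.55)<0.08)]
print(len(H), rect(H) if len(H) else 0, H.mean(0), H[:,2].max())
R=X[(X[:,2]>0.066)&(X[:,2]<0.078)&(abs(X[:,0]-0.55)<0.1)&(abs(X[:,1]+0.19)<0.12)]
print(len(R), rect(R) if len(R) else 0)
print(manip.get_obs()["position"])
```

```text
2470 ((549.2030029296875, -302.25238037109375), (10.08712100982666, 120.5806884765625), 89.59810638427734) [ 0.5563 -0.3024  0.1335] 0.13729795128247463
6880 ((549.3645629882812, -190.6998291015625), (208.1264190673828, 130.6548614501953), 89.34595489501953)
[ 0.5487 -0.3066  0.2377]
```

View pics/w1.png

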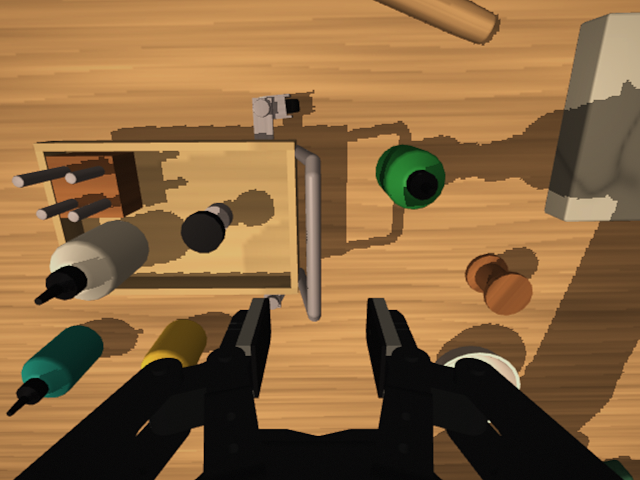

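The fingers straddle the handle bar (315,235) and the green bottle is clear behind it. I'll descend and grip.

Request:
carry_out --pt "0 -0.027 0.1 0.0 0" --pt "0 -0.027 0.25 0.0 0" --pt "0 -0.027 0.4 0.0 0" --pt "0 -0.027 0.55 0.0 0" --pt "0 -0.027 0.65 0.0 0" --pt "0 -0.027 0.7 0.0 0" --pt "0 -0.027 0.7 0.0 0" --pt "0 -0.027 0.7 0.0 0" --pt "0 -0.027 0.7 0.0 -0.5" --pt "0 -0.027 0.7 0.0 -1" --pt "0 -0.027 0.7 0.0 -1" --pt "0 -0.027 0.7 0.0 -1" --pt "0 -0.027 0.7 0.0 -1" --pt "0 -0.027 0.7 0.0 -1" --force 40

```text
clock: 5.28
position: [0.5512, -0.3, 0.1338]
ee_rot: [1.0, -0.006, 0.0, 0.0]
ft_force: [-0.2, 0.1, 6.3]
grip_width: 0.098
grasp_force: 39.3
```

Request:
carry_out --pt "0 -0.01 -0.005 0 -1" --pt "0 -0.03 -0.005 0 -1" --pt "0 -0.06 -0.005 0 -1" --pt "0 -0.1 -0.005 0 -1" --pt "0 -0.15 -0.005 0 -1" --pt "0 -0.2 -0.005 0 -1" --pt "0 -0.26 -0.005 0 -1" --pt "0 -0.32 -0.005 0 -1" --pt "0 -0.38 -0.005 0 -1" --pt "0 -0.44 -0.005 0 -1" --pt "0 -0.5 -0.005 0 -1" --pt "0 -0.56 -0.005 0 -1" --pt "0 -0.61 -0.005 0 -1" --pt "0 -0.64 -0.005 0 -1" --pt "0 -0.66 -0.005 0 -1" --pt "0 -0.667 -0.005 0 -1" --pt "0 -0.667 -0.005 0 -1"

```text
clock: 7.4
position: [0.552, -0.1998, 0.134]
ee_rot: [1.0, -0.006, -0.0, -0.0]
ft_force: [-0.7, 0.1, -0.6]
grip_width: 0.099
grasp_force: 39.0
```

```bash
cat >> fit.py <<'E'
def report(names=("side","scene"),pre=None):
    o=manip.get_obs(); print("tcp",o["position"],"yaw",np.degrees(2*np.arctan2(o["ee_rot"][1],o["ee_rot"][0])),"F",o["ft_force"],"clk",o["clock"])
    t=o["position"]
    for n in names:
        p=camera(n); w=cloud(p)
        if pre: save(p,pre+n+".png")
        r=outline_of("caddy",p)
        if r:
            P=w[r[0]["region"]]; P=P[~np.isnan(P[:,0])]
            R=P[(P[:,2]>0.067)&(P[:,2]<0.077)&(P[:,1]>t[1]+0.02)]; print(n,"rim",rect(R),len(R))
        r=outline_of("bay",p)
        if r:
            P=w[r[0]["region"]]; P=P[~np.isnan(P[:,0])]; T=P[(P[:,2]>0.064)&(P[:,2]<0.076)]; print("stop",rect(T),len(T))
E
python3 -c "
from fit import *
report(pre='a_')"
```

```text
tcp [ 0.552  -0.1998  0.134 ] yaw -0.6737491318713571 F [-0.7241  0.1488 -0.597 ] clk 7.4
side rim ((551.0578002929688, -80.65984344482422), (199.00035095214844, 130.05479431152344), 89.26703643798828) 583
stop ((531.652587890625, 280.7432556152344), (188.9677276611328, 37.61962890625), 7.431550025939941) 1631
scene rim ((552.4122314453125, -83.81837463378906), (194.0756072998047, 134.9359130859375), 88.49552917480469) 307
stop ((534.8150634765625, 275.1291198730469), (190.28233337402344, 45.61890411376953), 6.522541046142578) 357
```

```bash
cat > bay.py <<'E'
from fit import *
for n in ["side","scene","wrist"]:
    p=camera(n); w=cloud(p); save(p,"b_"+n+".png")
    r=outline_of("bay",p)
    if r:
        P=w[r[0]["region"]]; P=P[~np.isnan(P[:,0])]; T=P[(P[:,2]>0.06)&(P[:,2]<0.078)]
        b=np.floor(T[:,0]/0.008); lo=[];hi=[]
        for k in np.unique(b):
            q=T[b==k]
            if len(q)>8: lo.append([q[:,0].mean(),np.percentile(q[:,1],4)]);hi.append([q[:,0].mean(),np.percentile(q[:,1],96)])
        for l in (lo,hi):
            l=np.array(l)[1:-1]
            if len(l)>4: f=np.polyfit(l[:,0],l[:,1],1); print(n,"edge angle",np.degrees(np.arctan(f[0])),"y at .5345",np.polyval(f,.5345))
        print(" x ext",np.percentile(T[:,0],[1,99]),"z",np.median(T[:,2]))
    g=p["img"].max(-1)
    d=(g<75)&(abs(w[...,2])<0.01)&(abs(w[...,0]-0.54)<0.13)&(w[...,1]>0.05)&(w[...,1]<0.25)
    for s in (-1,1):
        q=w[d&((w[...,0]-0.545)*s>0.06)]
        if len(q)>20:
            f=np.polyfit(q[:,1],q[:,0],1); print(n,"tape",len(q),"bay yaw",90-np.degrees(np.arctan(f[0])),"x at .19",np.polyval(f,.19),"yrange",q[:,1].min(),q[:,1].max())
E
python3 bay.py
```

```text
side edge angle 7.704959109657889 y at .5345 0.2647660748846034
side edge angle 7.601390002888608 y at .5345 0.2997750747739902
 x ext [0.4387 0.6237] z 0.06960564977252783
side tape 212 bay yaw 97.43566285219809 x at .19 0.45409618803383334 yrange 0.1033920045039745 0.20524737471146112
side tape 281 bay yaw 97.66010980715527 x at .19 0.6351009311456738 yrange 0.12784913495307068 0.23065088485446433
scene edge angle 7.691094669312337 y at .5345 0.2570483732517
scene edge angle 6.925276820997453 y at .5345 0.2917305114942102
 x ext [0.4407 0.6281] z 0.06776911960168001
scene tape 55 bay yaw 96.24584039532817 x at .19 0.4541537778911803 yrange 0.13112534424308234 0.2471673921911906
scene tape 75 bay yaw 98.25530934020017 x at .19 0.6340414400347982 yrange 0.12934508782884238 0.2498560263668014
```

Request:
carry_out --pt "0 -0.01 0 0 -1" --pt "0 -0.03 0 0 -1" --pt "0 -0.06 0 0 -1" --pt "0 -0.1 0 0 -1" --pt "0 -0.15 0 0 -1" --pt "0 -0.2 0 0 -1" --pt "0 -0.26 0 0 -1" --pt "0 -0.32 0 0 -1" --pt "0 -0.38 0 0 -1" --pt "0 -0.44 0 0 -1" --pt "0 -0.49 0 0 -1" --pt "0 -0.53 0 0 -1" --pt "0 -0.555 0 0 -1" --pt "0 -0.565 0 0 -1" --pt "0 -0.567 0 0 -1" --pt "0 -0.567 0 0 -1"

```text
clock: 10.0
position: [0.553, -0.1148, 0.1341]
ee_rot: [1.0, -0.006, 0.0, -0.0]
ft_force: [0.5, 0.8, -1.2]
grip_width: 0.102
grasp_force: 39.0
```

```bash
cat > arc.py <<'E'
import sys, numpy as np
# args: total turn deg, arc length, rows ; prints [x,y,z,spin] fractions for handle
th,L,N=float(sys.argv[1]),float(sys.argv[2]),int(sys.argv[3])
s=np.linspace(0,L,2001); t=np.radians(th)*(0.5-0.5*np.cos(np.pi*s/L))
ax=np.r_[0,np.cumsum(np.cos(t[1:])*np.diff(s))]; ay=np.r_[0,np.cumsum(np.sin(t[1:])*np.diff(s))]
hx=ax-183*np.cos(t)+183; hy=ay-183*np.sin(t)
print(', '.join("[%.3f, %.3f, 0, %.3f, -1]"%(-hy[i]/150,-hx[i]/150,-np.degrees(t[i])/30) for i in np.linspace(0,2000,N+1).astype(int)[1:]))
E
python3 arc.py 8.3 100 18
python3 -c "
from fit import *
report()"
```

```text
[0.001, -0.037, 0, -0.002, -1], [0.005, -0.074, 0, -0.008, -1], [0.011, -0.111, 0, -0.018, -1], [0.020, -0.148, 0, -0.032, -1], [0.030, -0.185, 0, -0.049, -1], [0.041, -0.223, 0, -0.069, -1], [0.054, -0.260, 0, -0.091, -1], [0.067, -0.298, 0, -0.114, -1], [0.080, -0.336, 0, -0.138, -1], [0.092, -0.374, 0, -0.162, -1], [0.103, -0.413, 0, -0.186, -1], [0.113, -0.451, 0, -0.207, -1], [0.122, -0.489, 0, -0.227, -1], [0.128, -0.527, 0, -0.244, -1], [0.132, -0.565, 0, -0.258, -1], [0.133, -0.602, 0, -0.268, -1], [0.132, -0.640, 0, -0.275, -1], [0.128, -0.677, 0, -0.277, -1]
tcp [ 0.553  -0.1148  0.1341] yaw -0.6795190363668906 F [ 0.533   0.7794 -1.1911] clk 10.0
side rim ((552.0283203125, 4.176841735839844), (198.9467010498047, 130.01715087890625), 89.46000671386719) 654
stop ((530.9244384765625, 280.5521240234375), (190.51422119140625, 37.6573486328125), 7.471985816955566) 1614
scene rim ((553.6650390625, 2.0263442993164062), (192.68753051757812, 137.3431396484375), 89.89155578613281) 295
stop ((534.1597290039062, 274.250244140625), (194.3370361328125, 54.596805572509766), 10.13987922668457) 378
```

Request:
carry_out --pt "0.0 -0.015 0 0 -1" --pt "0.003 -0.05 0 -0.005 -1" --pt "0.011 -0.111 0 -0.018 -1" --pt "0.02 -0.148 0 -0.032 -1" --pt "0.03 -0.185 0 -0.049 -1" --pt "0.041 -0.223 0 -0.069 -1" --pt "0.054 -0.26 0 -0.091 -1" --pt "0.067 -0.298 0 -0.114 -1" --pt "0.08 -0.336 0 -0.138 -1" --pt "0.092 -0.374 0 -0.162 -1" --pt "0.103 -0.413 0 -0.186 -1" --pt "0.113 -0.451 0 -0.207 -1" --pt "0.122 -0.489 0 -0.227 -1" --pt "0.128 -0.527 0 -0.244 -1" --pt "0.132 -0.565 0 -0.258 -1" --pt "0.133 -0.602 0 -0.268 -1" --pt "0.132 -0.64 0 -0.275 -1" --pt "0.129 -0.667 0 -0.277 -1" --pt "0.128 -0.677 0 -0.277 -1" --pt "0.128 -0.677 0 -0.277 -1"

```text
clock: 12.8
position: [0.5734, -0.0133, 0.1341]
ee_rot: [0.998, 0.067, -0.0, -0.0]
ft_force: [0.1, 0.2, -1.3]
grip_width: 0.097
grasp_force: 39.0
```

```bash
python3 -c "
from fit import *
report(pre='c_')
p=camera('side'); cv2.imwrite('pics/c_crop.png',cv2.resize(p['img'][180:400,200:430],None,fx=3,fy=2.7,interpolation=cv2.INTER_CUBIC)[...,::-1])
w=cloud(p);P=w[outline_of('caddy',p)[0]['region']]; P=P[~np.isnan(P[:,0])]; Z=P[(P[:,2]>.035)&(P[:,2]<.078)]
u=np.array([-.1323,.9912]); print('nose along', np.percentile((Z[:,:2]-[.5445,.19])@u,[98,99.5,100]))
print([ (b['position'],b['conf']) for b in boxes_of('glue',p)[:3]])
"
```

```text
tcp [ 0.5734 -0.0133  0.1341] yaw 7.649098709479002 F [ 0.1104  0.1708 -1.2851] clk 12.8
side rim ((555.5274658203125, 100.43621063232422), (130.1492462158203, 204.4830322265625), 7.621056079864502) 763
stop ((531.3182983398438, 280.2474670410156), (189.98095703125, 37.8897590637207), 7.439263343811035) 1620
scene rim ((557.9246826171875, 101.20574188232422), (136.5550994873047, 202.06979370117188), 7.233060836791992) 273
stop ((534.69140625, 275.2923583984375), (103.24798583984375, 183.65127563476562), 74.9065170288086) 367
nose along [0.016 0.017 0.018]
[([0.5175, 0.1738, 0.1096], 0.76), ([0.3949, -0.1344, 0.0509], 0.73), ([0.3876, -0.0154, 0.0532], 0.65)]
```

View pics/c_crop.png

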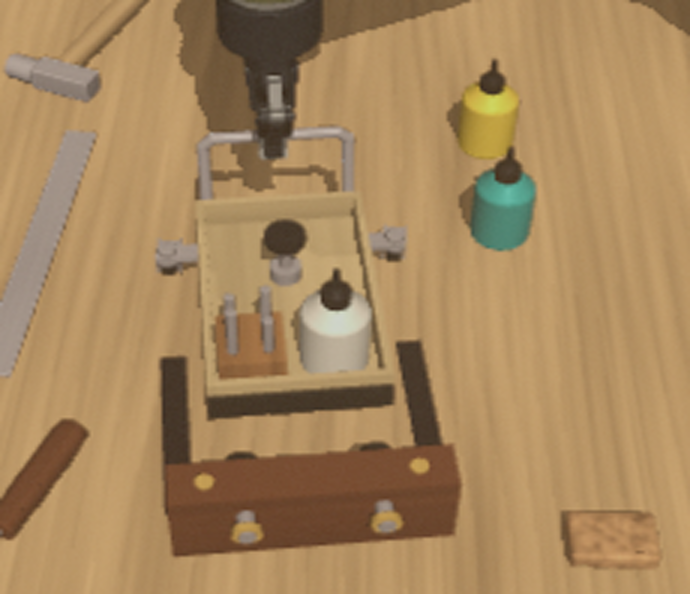

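The caddy is square (7.6° against the bay's 7.5°) and centred. The screw tips are visible at (240,457) and (375,450) in the crop, so I'll estimate how far they stand out.

```bash
python3 -c "
from fit import *
u=np.array([-.1323,.9912]);n=np.array([-.9912,-.1323])
for c in ['side','scene']:
    p=camera(c); w=cloud(p); a=(w[...,:2]-[.5445,.19])@u; l=(w[...,:2]-[.5445,.19])@n; z=w[...,2]
    for s in (-1,1):
        m=(abs(l-s*.045)<.015)&(a>.03)&(a<.075)&(z>.02)&(z<.066); print(c,s,m.sum(),np.sort(a[m])[:8],z[m][:8])
    m=(abs(l)<.09)&(a>.05)&(a<.12)&(z>.062)&(z<.074); print('front edge',np.percentile(a[m],[1,3,10]))
"
```

```text
side -1 24 [0.0592 0.0609 0.0619 0.0621 0.0624 0.0625 0.0625 0.0632] [0.0607 0.0563 0.0607 0.0622 0.0581 0.06   0.0577 0.0598]
side 1 23 [0.06   0.061  0.061  0.0629 0.063  0.0632 0.0633 0.0633] [0.0586 0.0598 0.0609 0.0572 0.0602 0.0605 0.0632 0.0596]
front edge [0.0739 0.0754 0.0781]
scene -1 94 [0.0505 0.0521 0.0542 0.0561 0.0562 0.0569 0.0576 0.0579] [0.0625 0.0654 0.0621 0.0652 0.0581 0.0547 0.0589 0.0592]
scene 1 53 [0.0515 0.057  0.0576 0.0579 0.0584 0.0588 0.0589 0.059 ] [0.0649 0.0652 0.0651 0.0634 0.0566 0.06   0.0599 0.0639]
front edge [0.0653 0.0675 0.0707]
```

Request:
carry_out --pt "0 -0.01 0 0 -1" --pt "0 -0.03 0 0 -1" --pt "0 -0.06 0 0 -1" --pt "0 -0.09 0 0 -1" --pt "0 -0.12 0 0 -1" --pt "0 -0.145 0 0 -1" --pt "0 -0.16 0 0 -1" --pt "0 -0.167 0 0 -1" --pt "0 -0.167 0 0 -1"

```text
clock: 14.48
position: [0.5701, 0.0115, 0.1341]
ee_rot: [0.998, 0.067, 0.0, -0.0]
ft_force: [-0.1, 1.0, -0.8]
grip_width: 0.097
grasp_force: 39.0
```

Request:
carry_out --pt "0 -0.01 0 0 -1" --pt "0 -0.02 0 0 -1" --pt "0 -0.03 0 0 -1" --pt "0 -0.04 0 0 -1" --pt "0 -0.05 0 0 -1" --pt "0 -0.06 0 0 -1" --pt "0 -0.067 0 0 -1"

```text
clock: 15.35
position: [0.5687, 0.0215, 0.1341]
ee_rot: [0.998, 0.067, 0.0, 0.0]
ft_force: [1.4, 0.2, -1.0]
grip_width: 0.098
grasp_force: 39.0
```

Request:
carry_out --pt "0 -0.009 0 0 -1" --pt "0 -0.018 0 0 -1"

```text
clock: 15.6
position: [0.5684, 0.0241, 0.1341]
ee_rot: [0.998, 0.067, 0.0, 0.0]
ft_force: [0.4, 0.0, -0.6]
grip_width: 0.098
grasp_force: 39.0
```

Request:
carry_out --pt "0 -0.006 0 0 -1" --pt "0 -0.012 0 0 -1"

```text
clock: 15.85
position: [0.5681, 0.0258, 0.1341]
ee_rot: [0.998, 0.067, 0.0, 0.0]
ft_force: [0.7, 0.5, -1.9]
grip_width: 0.097
grasp_force: 39.0
```

Request:
carry_out --pt "0 -0.005 0 0 -1" --pt "0 -0.01 0 0 -1"

```text
clock: 16.1
position: [0.5679, 0.0273, 0.1341]
ee_rot: [0.998, 0.067, 0.0, 0.0]
ft_force: [0.2, -0.4, -1.8]
grip_width: 0.099
grasp_force: 39.0
```

Request:
carry_out --pt "0 -0.004 0 0 -1" --pt "0 -0.008 0 0 -1"

```text
clock: 16.35
position: [0.5678, 0.0285, 0.1341]
ee_rot: [0.998, 0.067, 0.0, 0.0]
ft_force: [0.3, -0.5, -1.0]
grip_width: 0.1
grasp_force: 39.0
```

Request:
carry_out --pt "0 -0.003 0 0 -1" --pt "0 -0.006 0 0 -1"

```text
clock: 16.6
position: [0.5677, 0.0294, 0.1341]
ee_rot: [0.998, 0.067, 0.0, 0.0]
ft_force: [0.6, -0.0, -0.5]
grip_width: 0.096
grasp_force: 39.0
```

Request:
carry_out --pt "0 -0.004 0 0 -1" --pt "0 -0.008 0 0 -1"

```text
clock: 16.85
position: [0.5675, 0.0306, 0.1341]
ee_rot: [0.998, 0.067, 0.0, 0.0]
ft_force: [-0.6, -1.4, -1.3]
grip_width: 0.101
grasp_force: 39.0
```

Request:
carry_out --pt "0 -0.004 0 0 -1" --pt "0 -0.008 0 0 -1"

```text
clock: 17.1
position: [0.5674, 0.0318, 0.1341]
ee_rot: [0.998, 0.067, 0.0, 0.0]
ft_force: [0.1, -1.6, -0.1]
grip_width: 0.096
grasp_force: 39.1
```

Request:
carry_out --pt "0 -0.003 0 0 -1" --pt "0 -0.006 0 0 -1"

```text
clock: 17.35
position: [0.5673, 0.0319, 0.1341]
ee_rot: [0.998, 0.066, 0.0, 0.0]
ft_force: [0.4, -5.6, 1.0]
grip_width: 0.096
grasp_force: 39.2
```

```bash
python3 -c "
from fit import *
report(('side',),'d_')
for i in range(3):
    o=manip.get_obs(); print(o['ft_force'],o['torque']); p=camera('side')
p=camera('wrist'); save(p,'d_wrist.png'); w=cloud(p); X=w.reshape(-1,3); X=X[~np.isnan(X[:,0])]
t=o['position']; R=X[(X[:,2]>.066)&(X[:,2]<.078)&(X[:,1]>t[1]+.02)&(X[:,1]<.255)&(abs(X[:,0]-.555)<.09)]; print(rect(R))
"
```

```text
tcp [0.5673 0.0319 0.1341] yaw 7.6035245861546485 F [ 0.4166 -5.5789  1.0221] clk 17.35
side rim ((548.3515625, 154.17909240722656), (129.95208740234375, 221.3568572998047), 7.56759786605835) 819
stop ((531.1278076171875, 279.31365966796875), (190.32156372070312, 40.69825744628906), 7.441551685333252) 1639
[ 0.5411 -5.5799  0.021 ] [-1.029  -0.0603  0.0123]
[ 0.5772 -5.6839 -0.7691] [-1.196  -0.034  -0.0276]
[ 0.3362 -5.1659 -0.2865] [-1.0916  0.0046  0.0546]
((551.7561645507812, 128.69564819335938), (130.95672607421875, 170.77786254882812), 7.548149585723877)
```

View pics/d_wrist.png

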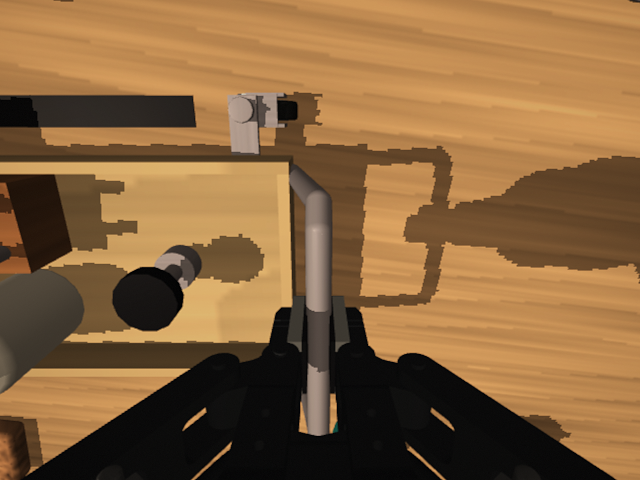

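Contact is about 5 N with almost no yaw moment, the heading is square to within 0.1°, and the right castor (265,108) trails. I'll release slowly and lift clear.

Request:
carry_out --pt "0 0 0 0 -0.8" --pt "0 0 0 0 -0.6" --pt "0 0 0 0 -0.4" --pt "0 0 0 0 -0.3" --pt "0 0 0 0 -0.3" --pt "0 0 -0.04 0 -0.3" --pt "0 0 -0.12 0 -0.3" --pt "0 0 -0.24 0 -0.3" --pt "0 0 -0.36 0 -0.3" --pt "0 0 -0.48 0 -0.3" --pt "0 0 -0.5 0 -0.3" --pt "0 0 -0.5 0 -0.3"

```text
clock: 19.2
position: [0.5672, 0.0326, 0.209]
ee_rot: [0.998, 0.067, -0.0, 0.0]
ft_force: [0.8, 0.1, -0.3]
grip_width: 0.35
grasp_force: 0.0
```

```bash
python3 -c "
from fit import *
report(('side',),'e_')
p=camera('wrist'); w=cloud(p); X=w.reshape(-1,3); ok=~np.isnan(X[:,0]); X=X[ok]; g=p['img'].max(-1).reshape(-1)[ok]
t=manip.get_obs()['position']
R=X[(X[:,2]>.066)&(X[:,2]<.078)&(X[:,1]>t[1]+.02)&(X[:,1]<.255)&(abs(X[:,0]-.555)<.09)]; print(rect(R))
H=X[(X[:,2]>.12)&(X[:,2]<.142)&(abs(X[:,1]-t[1])<.03)&(abs(X[:,0]-t[0])<.08)]; print('handle',rect(H),H[:,2].max())
for q in [p,camera('side')]:
    W=cloud(q).reshape(-1,3); gg=q['img'].max(-1).reshape(-1)
    K=W[(W[:,2]>.09)&(W[:,2]<.102)&(np.hypot(W[:,0]-.556,W[:,1]-.117)<.03)&(gg<110)]; print('knob',len(K),rect(K) if len(K)>5 else 0,K[:,2].max() if len(K) else 0)
"
```

```text
tcp [0.5672 0.0326 0.209 ] yaw 7.635507029798903 F [ 0.7778  0.0954 -0.3162] clk 19.2
side rim ((548.087890625, 154.521728515625), (130.30450439453125, 221.99069213867188), 7.601349830627441) 821
stop ((531.3458251953125, 281.12847900390625), (189.58111572265625, 37.70181655883789), 7.105375289916992) 1621
((549.2435913085938, 145.5102081298828), (130.95291137695312, 203.3827362060547), 7.604954719543457)
handle ((565.6553955078125, 32.61458969116211), (120.41671752929688, 10.269455909729004), 7.6685919761657715) 0.13747129104475858
knob 1736 ((554.0763549804688, 116.22398376464844), (31.51941680908203, 31.219573974609375), 88.8370361328125) 0.10036365101413727
knob 146 ((553.551513671875, 116.30059814453125), (27.991682052612305, 31.074190139770508), 3.2717790603637695) 0.10090313812763121
```

Request:
carry_out --pt "-0.002 -0.1 0 0 -1" --pt "-0.005 -0.25 0 0 -1" --pt "-0.008 -0.4 0 0 -1" --pt "-0.01 -0.52 0 0 -1" --pt "-0.01 -0.565 0 0 -1" --pt "-0.01 -0.565 0.1 0 -1" --pt "-0.01 -0.565 0.25 0 -1" --pt "-0.01 -0.565 0.4 0 -1" --pt "-0.01 -0.565 0.5 0 -1" --pt "-0.01 -0.565 0.54 0 -1" --pt "-0.01 -0.565 0.553 0 -1" --pt "-0.01 -0.565 0.553 0 -1" --pt "-0.01 -0.565 0.553 0 -1"

```text
clock: 21.08
position: [0.5548, 0.1165, 0.1267]
ee_rot: [0.998, 0.067, 0.001, 0.0]
ft_force: [-0.6, -0.0, -0.6]
grip_width: -0.0
grasp_force: 0.0
```

Request:
carry_out --pt "0 0 0.01 0 -1" --pt "0 0 0.02 0 -1" --pt "0 0 0.03 0 -1"

```text
clock: 21.45
position: [0.5545, 0.1164, 0.1215]
ee_rot: [0.998, 0.067, 0.0, 0.0]
ft_force: [-0.5, 0.0, 0.7]
grip_width: 0.003
grasp_force: 0.0
```

Request:
carry_out --pt "0 0 0.007 0 -1" --pt "0 0 0.014 0 -1"

```text
clock: 21.7
position: [0.5547, 0.1164, 0.1198]
ee_rot: [0.998, 0.067, 0.0, 0.0]
ft_force: [-1.4, -0.8, 6.9]
grip_width: 0.0
grasp_force: 3.2
```

Request:
carry_out --pt "0 -0.003 0.004 0 -1" --pt "0 -0.006 0.008 0 -1" --pt "0 -0.006 0.016 0 -1"

```text
clock: 22.08
position: [0.5548, 0.1166, 0.1178]
ee_rot: [0.998, 0.066, 0.0, 0.001]
ft_force: [-2.1, -3.0, 6.1]
grip_width: -0.002
grasp_force: 3.2
```

Request:
carry_out --pt "0 0 0.01 0 -1" --pt "0 0 0.02 0 -1" --pt "0 0 0.03 0 -1"

```text
clock: 22.45
position: [0.5548, 0.1166, 0.1132]
ee_rot: [0.998, 0.066, 0.0, 0.001]
ft_force: [-2.0, -2.7, 6.1]
grip_width: 0.004
grasp_force: 3.2
```

Request:
carry_out --pt "-0.003 0 0.01 0 -1" --pt "-0.003 0 0.02 0 -1" --pt "-0.003 0 0.03 0 -1"

```text
clock: 22.82
position: [0.5545, 0.1166, 0.1088]
ee_rot: [0.998, 0.066, 0.001, 0.0]
ft_force: [-1.0, -2.4, 6.1]
grip_width: 0.002
grasp_force: 3.2
```

Request:
carry_out --pt "0 0 0.005 0 -1" --pt "0 0 0.01 0 -1" --pt "0 0 0.01 0 -1"

```text
clock: 23.2
position: [0.5545, 0.1166, 0.1074]
ee_rot: [0.998, 0.066, 0.001, 0.0]
ft_force: [-1.1, -2.6, 8.0]
grip_width: 0.004
grasp_force: 3.5
```

Request:
carry_out --pt "0 0 0.005 0 -1" --pt "0 0 0.01 0 -1" --pt "0 0 0.01 0 -1"

```text
clock: 23.58
position: [0.5546, 0.1166, 0.1061]
ee_rot: [0.998, 0.066, 0.001, 0.0]
ft_force: [-1.7, -3.2, 8.6]
grip_width: 0.002
grasp_force: 4.5
```

Request:
carry_out --pt "0 0 0.004 0 -1" --pt "0 0 0.008 0 -1" --pt "0 0 0.008 0 -1"

```text
clock: 23.95
position: [0.5546, 0.1166, 0.1051]
ee_rot: [0.998, 0.066, 0.001, 0.001]
ft_force: [-2.7, -3.5, 11.0]
grip_width: 0.003
grasp_force: 5.4
```

```bash
python3 -c "
from fit import *
for i in range(5):
    o=manip.get_obs(); print(o['ft_force'],o['position'],o['torque'][2]); p=camera('side')
report(('side',))"
```

```text
[-2.7357 -3.4972 10.9812] [0.5546 0.1166 0.1051] -0.021251636384751724
[-2.5167 -3.3998 10.6164] [0.5546 0.1167 0.1051] 0.005415822370700332
[-2.3367 -2.8981 10.747 ] [0.5546 0.1166 0.1051] 0.013295387826669216
[-3.0704 -3.0637 11.0544] [0.5546 0.1166 0.1051] 0.05368710883813724
[-2.855  -3.7597 11.2753] [0.5546 0.1166 0.1051] 0.0017028625429610271
tcp [0.5546 0.1166 0.1051] yaw 7.601870502973909 F [-2.0624 -3.513  10.7365] clk 24.2
side rim ((542.5684814453125, 198.72018432617188), (130.0458221435547, 139.7384033203125), 7.186901092529297) 592
stop ((530.9446411132812, 281.0368957519531), (189.48428344726562, 37.226600646972656), 7.237556457519531) 1614
```

Brake is at about 11 N and 15 mm of travel. I'll lift clear.

Request:
carry_out --pt "-0.003 0 0 0 -1" --pt "-0.003 0 -0.02 0 -1" --pt "-0.003 0 -0.08 0 -1" --pt "-0.003 0 -0.25 0 -1" --pt "-0.003 0 -0.5 0 -1" --pt "-0.003 0 -0.8 0 -1" --pt "-0.003 0 -1 0 -1" --pt "-0.003 0 -1 0 -1"

```text
clock: 25.35
position: [0.5544, 0.1178, 0.2569]
ee_rot: [0.998, 0.067, 0.002, -0.0]
ft_force: [-0.3, 0.1, -1.6]
grip_width: 0.006
grasp_force: 0.0
```

Request:
carry_out --pt "-0.1 0.2 0 0 -1" --pt "-0.2 0.5 0 0 -1" --pt "-0.3 0.8 0 0 -1" --pt "-0.35 1 0 0 -1" --pt "-0.35 1 0 0 -1"

```text
clock: 25.98
position: [0.5206, -0.0412, 0.2531]
ee_rot: [0.998, 0.064, -0.001, 0.0]
ft_force: [0.4, 0.5, -0.5]
grip_width: 0.001
grasp_force: 0.0
```

```bash
python3 -c "
from fit import *
report(('side','scene'),'f_')
q=camera('side'); W=cloud(q).reshape(-1,3); gg=q['img'].max(-1).reshape(-1)
K=W[(W[:,2]>.07)&(W[:,2]<.102)&(np.hypot(W[:,0]-.554,W[:,1]-.1165)<.025)&(gg<90)]; print('knob',len(K),rect(K),np.percentile(K[:,2],[50,90,98]))
w=cloud(q);P=w[outline_of('caddy',q)[0]['region']]; P=P[~np.isnan(P[:,0])]; H=P[(P[:,2]>.122)&(P[:,2]<.142)&(P[:,1]<.06)]; print('handle',rect(H))
cv2.imwrite('pics/f_crop.png',cv2.resize(q['img'][180:400,200:430],None,fx=3.4,fy=2.7,interpolation=cv2.INTER_CUBIC)[...,::-1])
"
```

```text
tcp [ 0.5206 -0.0412  0.2531] yaw 7.382293100692819 F [ 0.3966  0.5136 -0.5354] clk 25.975
side rim ((548.5547485351562, 153.14442443847656), (129.90658569335938, 228.15066528320312), 7.587363243103027) 922
stop ((530.9614868164062, 280.7687072753906), (190.21087646484375, 37.833858489990234), 7.401195526123047) 1639
scene rim ((553.0405883789062, 138.62982177734375), (136.0215606689453, 212.24484252929688), 7.361814498901367) 347
stop ((548.6094360351562, 280.5501403808594), (164.25221252441406, 42.29600524902344), 4.098348617553711) 232
knob 139 ((554.6343994140625, 117.30874633789062), (26.124317169189453, 30.4759578704834), 2.993504762649536) [0.0824 0.0853 0.0865]
handle ((564.9599609375, 33.395423889160156), (116.818603515625, 11.563560485839844), 7.467777729034424)
```

View pics/f_crop.png

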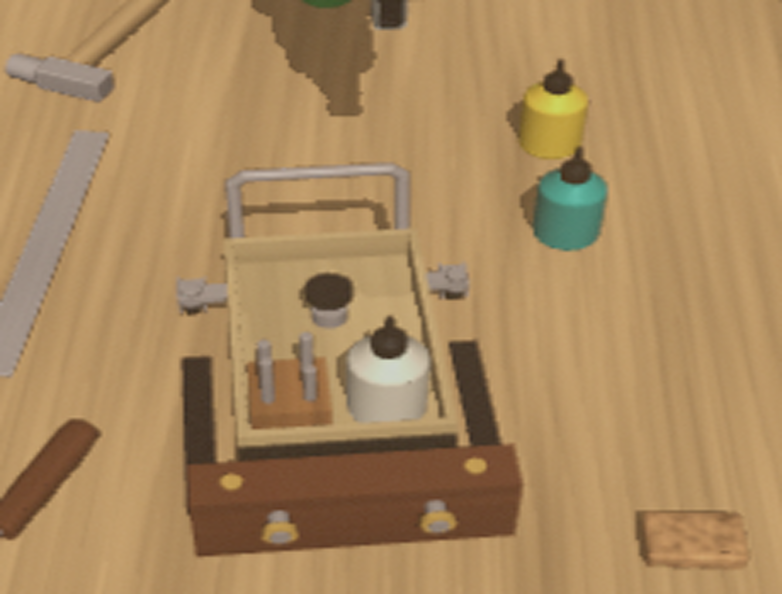

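The caddy is parked square in the bay. The knob (328,290) is down by about 14 mm, the glue bottle (388,375) is upright, and the castors trail. I'll hand it in.

```bash
python3 -c "
from h import *
print(ticket.hand_in())"
```

```text
the job is handed in; nothing more can be done
None
```

The job is handed in: the caddy is parked square against both screws (about 5 N at contact) with its castors trailing, the brake knob was pressed to about 11 N, the glue bottle is upright and the run took about 25 s of the 72 s; no verdict came back.

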